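# Shut down the drying plate and rack the puppet heads

### The arm

A 6-joint arm with a two-finger parallel gripper is mounted at the origin on the work surface. World frame = base frame: x ahead of the robot, y to its left, z up, the work surface at z = 0. Lengths are in m, angles in rad, forces in N, time in s.
With the tool pointing down it reaches from about 0.25 to 0.775 m from the base axis. Payload 4 kg.
Tool frame: the origin (TCP) lies midway between the tips of the shut fingers; the grasp point (between the pads) lies 19 mm behind it; z points along the fingers, y is the line along which they close (so a half turn about z gives the same grasp; the last joint's range is limited). The gripper opens to 94 mm and grips with 3 to 60 N. Pads are 16 mm wide; open, the fingers measure 119 mm over their backs; the gripper's body (75 mm by 177 mm) begins 78 mm behind the grasp point.
Start: joints at [-1.324, 0.087, 1.371, -0, 1.684, -0.103], TCP at [0.188, -0.517, 0.206] pointing down, gripper open.
Joint ranges: [-3.1, 3.1], [-0.76, 2.03], [0.27, 2.55], [-1.08, 4.22], [0.17, 2.65], [-2.57, 2.57]. Speed limits (rad/s): [2.79, 2.79, 3.14, 3.14, 3.14, 3.14].

### API

Orientations are given as [roll, pitch, yaw] about the fixed x, y, z axes, in that order (R = Rz(yaw) Ry(pitch) Rx(roll)).
In Python, from bench import get_obs, snapshot, close_job gives the robot as it stands. The module is installed in compiled form; this text tells all that it offers.
- The arm moves only by the tool drive_tool, never from a script. Its argument "commands" is a list of rows, each a list of 6 numbers: the shift along the tool's x, y, z in units of 0.04 m (1.0 is 0.04 m), then the turn, a rotation vector about the tool's x, y, z in units of 0.1 rad (1.0 is 0.1 rad). In form: [[dx, dy, dz, wx, wy, wz], ...]. A call has 1 to 20 rows; each row shifts and turns the commanded pose from where the row before left it, along the tool's axes as they then stand; what a row does not reach is not made up. A row lasts 1/8 s, in which the tool goes at most 62.5 mm and 10.7 degrees, less where a joint would pass 70% of its speed; a pose out of reach is approached as far as the arm can. A call with a number of a shift or a turn outside -1 to 1 is refused whole. A call with a gripper value outside its range is refused whole. "gripper" is the closure, from 0 (fully open) to 1 (shut), set as the call begins (left out, the last holds). The fingers move at their own pace and stop on an object; the grip force is fixed at half the most. Time passes only in rows, so rows that do not move let the fingers close. It gives the time, the measured TCP pose, the force, the opening and the grip force at its end, in the units of the state.
- get_obs(): the state, without advancing time (a new reading comes with each control period).
- snapshot(name): name is "scene" or "side" or "wrist"; returns a dict with "image" (384x512x3 uint8, blue, green, red), "range_z" (384x512 float32, m along the optical axis (not along the pixel's ray), 0 where there is no reading), "fx", "fy", "cx", "cy" (pixels), "rvec" (rotation vector, rad) and "tvec" (3), from world to camera coordinates, as OpenCV has them. Camera axes: x right, y down, z forward; pixel columns grow to the right and rows downward; lengths in m; the calibration is good to about 2 mm. A picture is of the moment at which its call begins.
- close_job(): hands the job in; it is judged then, once.
The state is a dict: "time": time; "joint_positions": joint angles; "qvel": joint speeds; "joint_torque": joint torques, N m; "tool_pos": TCP position; "ee_rot": TCP orientation; "wrist_force": force on the tool from outside, world axes, zero at the start; "wrist_torque": the same for the moment, N m; "width": finger opening in m; "finger_force": force on a finger pad.
Only numpy, scipy, OpenCV 4.12 (cv2) and the standard library are available. Lean on these libraries where they do the work, as an engineer would, in place of code of your own. Each camera call takes 0.05 s, during which the arm holds its last target. There are 200 camera calls.

### The job

The puppet heads on the drying plate are dry: turn the plate's isolator handle right round to off, then swing its lockout hasp fully out, and then swivel the cover aside so that the whole thermometer window can be read. Only after that, move every head from the plate to a free place on the slatted rack, standing upright with its whole foot on the planks. Leave the finished head with the topknot, already on the rack, standing where it is.

Things in the scene. Friction and masses are not known exactly. Their poses are not given: they have to be found in the camera images.
- control_box: grey steel control box lying on the bench, fixed, 300 x 160 mm, its flat top 85 mm above the bench. Origin: centre of its underside. Its x axis runs along its length, from the thermometer end (-x) to the isolator end (+x); z is up.
- handle (a joint): isolator handle on top of the box, at its +x end: a black bar grip 78 mm long, 18 mm wide and 30 mm tall (from 98 to 128 mm above the bench) on a round skirt of 64 mm diameter whose top is 100 mm above the bench. It turns about a vertical axis through the bar's middle. 0 = on (bar along the box's x axis), grows anticlockwise seen from above to 1.571 = off (bar across the box, at its stop). It stays where it is left; about 0.25 N m turns it.
- handle_grip (a point): middle of the isolator's bar grip, on its turning axis, 114 mm above the bench and 75 mm from the box's origin along the box's +x. Turns with the handle; its x axis runs along the bar.
- hasp (a joint): lockout hasp beside the handle: flat steel strip 24 mm wide with a padlock eye, on one pivot screw with a vertical axis. 0 = parked along the box's -y edge (strip pointing from its pivot to the box's -x), grows anticlockwise seen from above to 1.571 = swung fully out, pointing to the box's -y and standing out past the box's side. Stays where it is left; about 1 N at the pin moves it. Its short heel blocks the handle's skirt once out.
- hasp_pin (a point): half-way up the upright round steel pull pin at the hasp's free end: 12 mm diameter, 24 mm tall (from 93 to 117 mm above the bench), 55 mm from the pivot. Moves with the hasp.
- hasp_pivot (a point): point on the hasp's vertical pivot axis, fixed to the box.
- cover (a joint): flat aluminium cover, a disc of 68 mm diameter, 3 mm thick (top 92 mm above the bench), lying on the thermometer window, with an ear on one pivot screw (vertical axis). 0 = over the window, grows anticlockwise seen from above; the window is wholly clear from about 1.28, stop at 1.75. Stays where it is left; about 1.2 N at the knob moves it.
- cover_knob (a point): half-way up the round black knob in the middle of the cover's disc: 18 mm diameter, its grip from 96 to 116 mm above the bench, 52 mm from the pivot. Moves with the cover.
- cover_pivot (a point): point on the cover's vertical pivot axis, fixed to the box.
- window (a point): centre of the round thermometer window (56 mm dial) in the box's top, near the box's -x end.
- drying_plate: drying plate: low square heated case 270 x 270 mm, fixed, with a flat aluminium deck 50 mm above the bench and a rim standing 8 mm above the deck. Origin: centre of its underside, axes along its sides.
- rack: slatted wooden rack, fixed: two planks side by side, 212 mm (its x) x 310 mm (its y) overall, 12 mm gap between them along y, top 35 mm above the bench. Origin: centre of its underside. The drying plate and the rack may each be on the left or the right of the control box.
- head1_mid (a point): white cast puppet head standing on the drying plate, 95 mm tall: round skull about 53 mm across (centre 66 mm above the underside of the foot, grip it there by its sides from any direction), neck 32 mm thick, round flared foot 60 mm across. This point: centre of the skull; z is up through the crown. Three to five such heads are present; an absent one has no pose.
- head2_mid (a point): another such head, same sizes, or absent.
- head3_mid (a point): another such head, same sizes, or absent.
- head4_mid (a point): another such head, same sizes, or absent.
- head5_mid (a point): another such head, same sizes, or absent.
- done1_mid (a point): finished puppet head with a topknot, already on the rack, to be left there: the same sizes but 110 mm tall. This point: centre of the skull, 66 mm above the underside of its foot.
There are look-alikes about, which are no part of the job. Leave any brown look-alike of the part that bears head2_mid alone.

How it is judged:
On the way, in this order (a step that is already met when the one before it is completed fails the run):
1. the isolator handle is turned to off (value of joint handle above 1.45 rad), for 0.2 s.
2. the lockout hasp is swung fully out, the handle still off (value of joint hasp above 1.35 rad and value of joint handle above 1.45 rad), for 0.2 s.
3. the cover is swivelled clear of the thermometer window (value of joint cover above 1.3 rad), for 0.2 s.
At the end, for the whole second after the job is handed in: handle at off (above 1.45 rad), hasp out (above 1.35 rad), cover clear of the window (above 1.3 rad); every head that was on the plate stands on the rack's planks, upright within 0.12 rad and at rest, its centre within 85 mm of the rack's middle across and 135 mm along it (all of step 2 and value of joint cover above 1.3 rad and x of head1_mid in the frame of rack between -0.085 and 0.085 m and y of head1_mid in the frame of rack between -0.135 and 0.135 m and z of head1_mid in the frame of rack between 0.093 and 0.109 m and angle between each of head1_mid, head2_mid, head3_mid, head4_mid, head5_mid's own z axis and vertical below 0.12 rad and linear speed of each of head1, head2, head3, head4, head5 below 0.03 m/s and x of head2_mid in the frame of rack between -0.085 and 0.085 m and y of head2_mid in the frame of rack between -0.135 and 0.135 m and z of head2_mid in the frame of rack between 0.093 and 0.109 m and x of head3_mid in the frame of rack between -0.085 and 0.085 m and y of head3_mid in the frame of rack between -0.135 and 0.135 m and z of head3_mid in the frame of rack between 0.093 and 0.109 m and x of head4_mid in the frame of rack between -0.085 and 0.085 m and y of head4_mid in the frame of rack between -0.135 and 0.135 m and z of head4_mid in the frame of rack between 0.093 and 0.109 m and x of head5_mid in the frame of rack between -0.085 and 0.085 m and y of head5_mid in the frame of rack between -0.135 and 0.135 m and z of head5_mid in the frame of rack between 0.093 and 0.109 m); the robot touches nothing.
It fails at once if a head is taken off the plate before the isolator is off, its hasp is out and the window is uncovered (distance of any of head1_mid, head2_mid, head3_mid, head4_mid, head5_mid from where it was at the start of the episode above 0.09 m and (value of joint handle below 1.4 rad or value of joint hasp below 1.25 rad or value of joint cover below 1.2 rad)).
It fails at once if the finished head on the rack is knocked over or shoved away (angle between done1_mid's own z axis and vertical above 0.6 rad or distance of done1_mid from where it was at the start of the episode above 0.06 m).
Of head1, head2, head3, head4, head5 only 3 to 5 are there at a start; the rules pass over those that are not, and their reading is None.
At some moment in a run one of head1, head2, head3, head4, head5 may be knocked a few centimetres aside while the robot is not near it.
Once in a run the grip may slacken for a moment while it holds something.
It also fails if it takes over 210 s, if anything falls off the work surface, if the arm or the gripper's body presses on something with over 40 N, if the wrist force passes 120 N, or if a joint passes its speed limit or range.

## Working session

There is one attempt and no reset: what is moved stays moved. The work goes in short steps, Python scripts to look and compute and a tool call to move; the robot and the scene stay as the last step left them, time stands still between calls to the robot, and variables do not carry over. Pictures are saved under pics/ and viewed, at most 14 in all, crops included, and the job is handed in when it is done.

Besides the shell and the picture viewer there is one more tool, called as name(argument=value, ...) on one line, values as JSON. drive_tool: Moves the arm, as the interface text tells. Its arguments: {"type":"object","properties":{"commands":{"type":"array"},"gripper":{"type":"number"}},"required":["commands"]}

```bash
mkdir -p pics; cat > h.py <<'E'
import numpy as np, cv2
from bench import get_obs, snapshot
def snap(n,f=None):
    s=snapshot(n)
    if f: cv2.imwrite('pics/'+f,s['image'])
    np.savez('last_%s.npz'%n,**s)
    return s
def load(n): return dict(np.load('last_%s.npz'%n))
def ray(s,u,v):
    R,_=cv2.Rodrigues(s['rvec']); t=np.asarray(s['tvec']).ravel()
    d=R.T@np.array([(u-s['cx'])/s['fx'],(v-s['cy'])/s['fy'],1.]); return -R.T@t,d
def onz(s,u,v,z):
    c,d=ray(s,u,v); return c+d*(z-c[2])/d[2]
def cloud(s):
    R,_=cv2.Rodrigues(s['rvec']); t=np.asarray(s['tvec']).ravel()
    z=s['range_z']; v,u=np.mgrid[:z.shape[0],:z.shape[1]]
    P=np.stack([(u-s['cx'])/s['fx']*z,(v-s['cy'])/s['fy']*z,z],-1)
    W=(P-t)@R; W[z==0]=np.nan; return W
E
python3 - <<'E'
from h import *
for n in('scene','side','wrist'):
    s=snap(n,n+'0.png'); c,d=ray(s,256,192); print(n,c,d)
print(get_obs())
a=cv2.imread('pics/scene0.png')
E
```

```text
scene [ 1.13643207 -0.6404369   0.89089206] [-0.58424387  0.50044528 -0.6389201 ]
side [0.14260041 0.88481691 0.93789358] [ 0.23957889 -0.72502508 -0.64571766]
wrist [ 0.25437633 -0.49426688  0.38407232] [-0.22788859 -0.08880768 -0.96965675]
{'time': 0.15, 'joint_positions': array([-1.32409555e+00,  8.78053747e-02,  1.37188388e+00,  3.61639595e-05,
        1.68363345e+00, -1.03092190e-01]), 'qvel': array([-3.62110816e-04, -9.88920840e-04, -3.63615898e-03, -1.96999482e-03,
       -4.88203599e-05,  5.44244386e-04]), 'joint_torque': array([ 1.57426613e-03, -3.40645444e+01, -3.02794611e+01,  7.18232570e-02,
        3.04852123e-02, -1.15859020e-04]), 'tool_pos': array([ 0.18839401, -0.51627517,  0.20457384]), 'ee_rot': array([-3.13987548e+00, -2.13789448e-04,  3.49796827e-01]), 'wrist_force': array([ 0.50602267, -0.50423277, -0.34485019]), 'wrist_torque': array([-0.00510937,  0.04567169, -0.05036702]), 'finger_force': 0.0, 'width': 0.09440742802098785}
```

View pics/scene0.png

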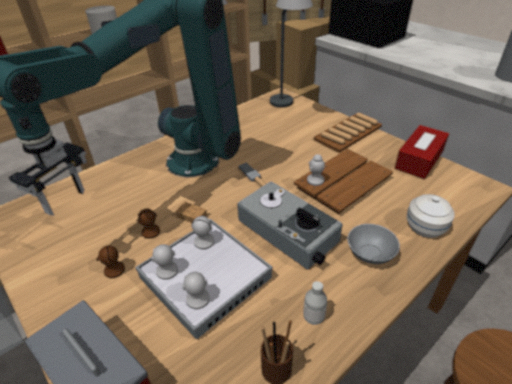

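View pics/side0.png

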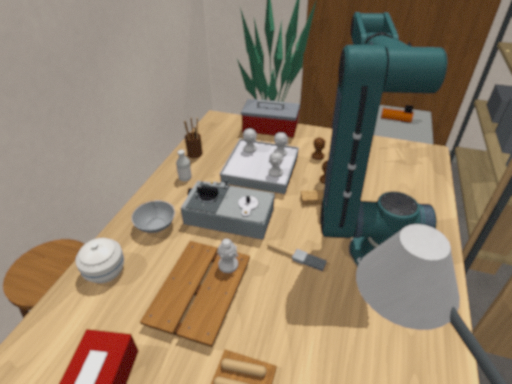

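The scene view shows three white heads on the plate at about (203,231), (163,258) and (195,286). Two brown look-alikes stand off it at (149,220) and (111,260). The control box is at (290,222), with the handle at (307,218) and the cover at (271,199). The rack at (343,180) carries the topknot head at (316,170). The white heads on the plate are the ones meant.

```bash
python3 - <<'E'
from h import *
S=[load('scene'),load('side')]
W=np.concatenate([cloud(s).reshape(-1,3) for s in S]); C=np.concatenate([s['image'].reshape(-1,3) for s in S]).astype(int)
print([onz(S[0],u,v,0.085)[:2].round(3) for u,v in[(290,222),(205,270)]], onz(S[0],343,180,.035))
def rect(lo,hi,c,r,cm=None,name=''):
    m=(W[:,2]>lo)&(W[:,2]<hi)&(np.hypot(W[:,0]-c[0],W[:,1]-c[1])<r)
    if cm is not None: m&=cm
    p=W[m][:,:2].astype(np.float32); (x,y),(w,h),a=cv2.minAreaRect(p); print(name,len(p),x,y,w,h,a); 
b=onz(S[0],290,222,.085);p=onz(S[0],205,275,.05);r=onz(S[0],343,180,.035)
hsv=cv2.cvtColor(C.astype(np.uint8)[None],cv2.COLOR_BGR2HSV)[0]
rect(.079,.090,b,.19,hsv[:,1]<90,'box'); rect(.044,.062,p,.21,hsv[:,1]<90,'plate'); rect(.029,.039,r,.21,None,'rack')
# heads
m=(W[:,2]>.1)&(W[:,2]<.16)&(np.hypot(*(W[:,:2]-p[:2]).T)<.2)&(hsv[:,1]<60)
q=W[m]; 
lab=np.zeros(len(q),int)
from scipy.cluster.hierarchy import fclusterdata
def sph(q):
    A=np.c_[2*q,np.ones(len(q))]; x=np.linalg.lstsq(A,(q**2).sum(1),rcond=None)[0]; return x[:3],np.sqrt(x[3]+x[:3]@x[:3])
lab=fclusterdata(q[:,:2],.015,'distance')
for l in set(lab):
    k=q[lab==l]
    if len(k)>20: print('head',len(k),sph(k), k[:,2].max())
m=(W[:,2]>.085)&(W[:,2]<.123)&(np.hypot(*(W[:,:2]-r[:2]).T)<.17)&(hsv[:,1]<60);k=W[m];k=k[np.hypot(*(k[:,:2]-np.median(k[:,:2],0)).T)<.05];print('done',len(k),sph(k))
a=S[0]['image'][170:275,225:355]; b2=S[1]['image'][170:250,170:285]
cv2.imwrite('pics/box.png',np.hstack([cv2.resize(a,(420,340),interpolation=2),cv2.resize(b2,(380,340),interpolation=2)]))
E
```

```text
[array([ 0.575, -0.028]), array([ 0.549, -0.324])] [0.51816856 0.30409965 0.035     ]
box 4196 0.5412442088127136 -0.002169489860534668 0.3010593354701996 0.16739287972450256 2.8819057941436768
plate 8631 0.5171777606010437 -0.3122866153717041 0.2740340232849121 0.2850879430770874 1.6640517711639404
rack 8416 0.5060917735099792 0.322587251663208 0.21598507463932037 0.31660011410713196 0.20655715465545654
head 482 (array([ 0.43682979, -0.25032871,  0.11934877]), np.float64(0.027712405217756652)) 0.14872741769165224
head 586 (array([ 0.58842188, -0.38023752,  0.11925106]), np.float64(0.027907019034109054)) 0.14900734439710003
head 527 (array([ 0.45583117, -0.38961903,  0.11955801]), np.float64(0.027624760867511134)) 0.14854718212723975
done 295 (array([0.4525821 , 0.22692757, 0.10433589]), np.float64(0.027548648913281976))
```

View pics/box.png

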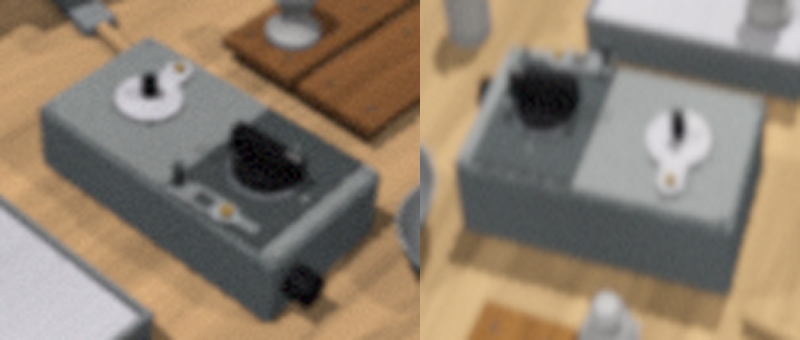

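The enlarged crop shows the isolator bar at crop (268,150), the hasp pin at (178,172) with its pivot at (226,210), and the cover knob at (150,85) with its pivot at (180,68). So box +x points along world +x.

```bash
python3 - <<'E'
from h import *
s=load('scene'); sd=load('side')
f=lambda x,y:(225+x*130/420,170+y*105/340)
for n,x,y,z in[('pin',178,172,.108),('hpiv',226,210,.09),('knob',150,83,.108),('cpiv',180,68,.092),('disc',148,97,.092)]:
    u,v=f(x,y); print(n,onz(s,u,v,z).round(4))
g=lambda x,y:(170+x*115/380,170+y*80/340)
for n,x,y,z in[('knob',679-420,122,.108),('cpiv',670-420,180,.092),('disc',678-420,138,.092)]:
    u,v=g(x,y); print('side',n,onz(sd,u,v,z).round(4))
c,th=np.array([.541,-.002]),.05
for S in(s,sd):
    W=cloud(S).reshape(-1,3)
    m=(W[:,2]>.112)&(W[:,2]<.14)&(np.hypot(W[:,0]-.616,W[:,1]-.002)<.06); p=W[m]
    print(len(p),cv2.minAreaRect(p[:,:2].astype(np.float32)),p[:,2].max())
    m=(W[:,2]>.1)&(W[:,2]<.14)&(abs(W[:,0]-.54)<.05)&(W[:,1]<-.03)&(W[:,1]>-.1);print('pin',m.sum(),W[m].mean(0) if m.any() else 0)
    m=(W[:,2]>.1)&(W[:,2]<.14)&(abs(W[:,0]-.46)<.05)&(abs(W[:,1])<.06);print('knob',m.sum(),W[m].mean(0) if m.any() else 0)
E
```

```text
pin [ 0.5745 -0.0702  0.108 ]
hpiv [ 0.6251 -0.0596  0.09  ]
knob [ 0.4674 -0.0036  0.108 ]
cpiv [0.4574 0.0477 0.092 ]
disc [ 0.4678 -0.0066  0.092 ]
side knob [ 0.4644 -0.0053  0.108 ]
side cpiv [0.4568 0.0459 0.092 ]
side disc [ 0.4652 -0.0035  0.092 ]
199 ((0.6152984499931335, -0.001758478581905365), (0.07860765606164932, 0.020332900807261467), 5.546749114990234) 0.13236559416413565
pin 28 [ 0.57558788 -0.07381573  0.11163003]
knob 38 [ 0.46984519 -0.00995339  0.11170743]
137 ((0.6154806613922119, 0.002692693844437599), (0.07714476436376572, 0.022160032764077187), 1.738927960395813) 0.1313645598934411
pin 17 [ 0.57427697 -0.06783315  0.11068576]
knob 29 [ 0.46745445 -0.00139309  0.11188868]
```

drive_tool(commands=[[0,0,0,0,0,1],[0,0,0,0,0,1],[0,0,0,0,0,0.95],[0.71,-0.77,0,0,0,0],[0.71,-0.77,0,0,0,0],[0.71,-0.77,0,0,0,0],[0.71,-0.77,0,0,0,0],[0.71,-0.77,0,0,0,0],[0.71,-0.77,0,0,0,0],[0.71,-0.77,0,0,0,0],[0.71,-0.77,0,0,0,0],[0.71,-0.77,0,0,0,0],[0.71,-0.77,0,0,0,0],[0.71,-0.77,0,0,0,0],[0.71,-0.77,0,0,0,0],[0.71,-0.77,0,0,0,0],[0.71,-0.77,0,0,0,0],[0.71,-0.77,0,0,0,0],[0.71,-0.77,0,0,0,0]], gripper=0)

```text
time: 2.52
tool_pos: [0.6158, 0.0014, 0.2049]
ee_rot: [3.142, 0.001, 0.055]
wrist_force: [0.3, 0.2, -0.6]
width: 0.0939
finger_force: 0.0
```

```bash
cat >> h.py <<'E'
from scipy.spatial.transform import Rotation as Ro
def to(x,y,z,yaw=None):
    o=get_obs(); T=Ro.from_euler('xyz',o['ee_rot']); d=T.inv().apply(np.array([x,y,z])-o['tool_pos'])/.04
    w=None if yaw is None else ((T.inv()*Ro.from_euler('xyz',[np.pi,0,yaw])).as_rotvec()/.1).round(2)
    print('units',d.round(2),'turn',w,'pos',o['tool_pos'].round(4),'rpy',o['ee_rot'].round(3),'t',round(o['time'],2),'F',o['wrist_force'].round(1),'w',round(o['width'],4),'ff',round(o['finger_force'],1),'j6',round(o['joint_positions'][5],2))
E
python3 - <<'E'
from h import *
s=snap('wrist','w1.png')
W=cloud(s).reshape(-1,3)
m=(W[:,2]>.118)&(W[:,2]<.14)&(np.hypot(W[:,0]-.616,W[:,1])<.06); p=W[m]
print(len(p),cv2.minAreaRect(p[:,:2].astype(np.float32)))
for n,c,r,lo,hi in[('pin',(.575,-.069),.03,.108,.125),('knob',(.467,-.003),.03,.108,.125)]:
    m=(W[:,2]>lo)&(W[:,2]<hi)&(np.hypot(W[:,0]-c[0],W[:,1]-c[1])<r); print(n,m.sum(), cv2.minEnclosingCircle(W[m][:,:2].astype(np.float32)) if m.any() else 0)
to(.6155,.001,.106,.055)
E
```

```text
1530 ((0.617415726184845, -0.0005729692056775093), (0.07632241398096085, 0.017977405339479446), 4.8180670738220215)
pin 84 ((0.5748357772827148, -0.07056327164173126), 0.005452320910990238)
knob 243 ((0.4692349433898926, -0.008115735836327076), 0.009219856932759285)
units [-0.07  0.13  2.45] turn [-0.04 -0.01  0.04] pos [0.6181 0.0058 0.204 ] rpy [-3.138e+00 -1.000e-03  5.900e-02] t 2.58 F [ 0.7  1.4 -0.9] w 0.0939 ff 0.0 j6 1.43
```

View pics/w1.png

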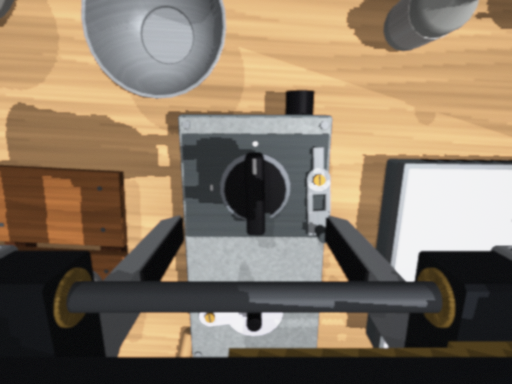

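The wrist view shows the bar at (255,193) along the box, the hasp pivot at (318,180) with its pin at (320,232), and the cover knob at (254,320) with its pivot at (210,318). This agrees with the earlier measurements.

drive_tool(commands=[[0,0.14,0.5,0,0,0],[0,0,0.5,0,0,0],[0,0,0.5,0,0,0],[0,0,0.5,0,0,0],[0,0,0.45,0,0,0],[0,0,0,0,0,0]])

```text
time: 3.32
tool_pos: [0.6141, -0.0053, 0.1051]
ee_rot: [-3.141, 0.004, 0.055]
wrist_force: [-0.0, -0.1, -1.1]
width: 0.0942
finger_force: 0.0
```

drive_tool(commands=[[0,0,0,0,0,0],[0,0,0,0,0,0],[0,0,0,0,0,0],[0,0,0,0,0,0],[0,0,0,0,0,0],[0,0,0,0,0,0],[0,0,0,0,0,0],[0,0,0,0,0,0]], gripper=1)

```text
time: 4.32
tool_pos: [0.6152, 0.0004, 0.1073]
ee_rot: [-3.13, 0.0, 0.057]
wrist_force: [-0.3, 12.6, 1.4]
width: 0.0182
finger_force: 30.4
```

drive_tool(commands=[[0,-0.12,0,0,0,0],[0,0,0,0,0,-0.8],[0,0,0,0,0,-1],[0,0,0,0,0,-1],[0,0,0,0,0,-1],[0,0,0,0,0,-1],[0,0,0,0,0,-1],[0,0,0,0,0,-1],[0,0,0,0,0,-1],[0,0,0,0,0,-1],[0,0,0,0,0,-1],[0,0,0,0,0,-1],[0,0,0,0,0,-1],[0,0,0,0,0,-1],[0,0,0,0,0,-1],[0,0,0,0,0,-1],[0,0,0,0,0,-0.9],[0,0,0,0,0,-0.3],[0,0,0,0,0,0],[0,0,0,0,0,0]])

```text
time: 6.82
tool_pos: [0.6165, -0.0007, 0.1074]
ee_rot: [3.139, 0.0, 1.652]
wrist_force: [4.8, 0.6, -4.0]
width: 0.018
finger_force: 30.6
```

drive_tool(commands=[[0,0,0,0,0,0],[0,0,0,0,0,0],[0,0,0,0,0,0],[0,0,0,0,0,0],[0,0,-0.5,0,0,0],[0,0,-0.7,0,0,0],[0,0,-0.8,0,0,0],[0,0,0,0,0,0]], gripper=0.4)

```text
time: 7.82
tool_pos: [0.6169, -0.0007, 0.191]
ee_rot: [3.135, 0.001, 1.655]
wrist_force: [-0.4, 0.2, 0.2]
width: 0.0562
finger_force: 0.0
```

```bash
python3 - <<'E'
from h import *
s=snap('scene','s2.png');d=snap('side')
for S in(s,d):
    W=cloud(S).reshape(-1,3)
    m=(W[:,2]>.112)&(W[:,2]<.133)&(np.hypot(W[:,0]-.617,W[:,1])<.055); p=W[m]
    if len(p)>5: print(len(p),cv2.minAreaRect(p[:,:2].astype(np.float32)))
cv2.imwrite('pics/s2c.png',cv2.resize(s['image'][150:280,220:360],(560,520),interpolation=2))
to(.575,-.0706,.106,1.62)
E
```

```text
186 ((0.6158401370048523, -0.0017970018088817596), (0.02036953717470169, 0.07904334366321564), 2.1390628814697266)
111 ((0.6155180931091309, 0.0029967762529850006), (0.01834133453667164, 0.07962890714406967), 3.8607592582702637)
units [-1.66 -1.14  2.02] turn [-0.01  0.    0.35] pos [ 6.150e-01 -6.000e-04  1.867e-01] rpy [-3.141  0.     1.655] t 7.92 F [-0.8  0.3 -1.1] w 0.0564 ff 0.0 j6 -0.18
```

View pics/s2c.png

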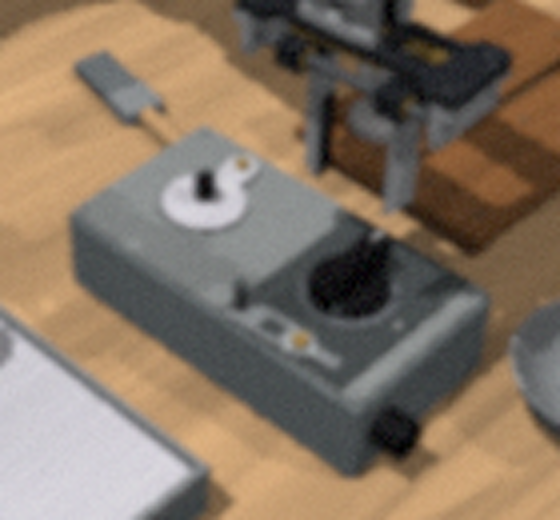

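The crop shows the bar at (355,275), now across the box, so the isolator is off. The hasp pin is at (240,293) and still parked. Next is the pin.

drive_tool(commands=[[-0.8,-0.57,0,0,0,0.35],[-0.8,-0.54,0,0,0,0],[0,0,0,0,0,0],[0,0,0.7,0,0,0],[0,0,0.7,0,0,0],[0,0,0.67,0,0,0],[0,0,0,0,0,0]])

```text
time: 8.8
tool_pos: [0.5729, -0.066, 0.1004]
ee_rot: [-3.134, -0.003, 1.621]
wrist_force: [0.8, -0.5, -0.9]
width: 0.0565
finger_force: 0.0
```

drive_tool(commands=[[0,0,0,0,0,0],[0,0,0,0,0,0],[0,0,0,0,0,0],[0,0,0,0,0,0],[0,0,0,0,0,0]], gripper=1)

```text
time: 9.43
tool_pos: [0.575, -0.0675, 0.105]
ee_rot: [-3.141, 0.0, 1.62]
wrist_force: [0.1, -0.1, 2.5]
width: 0.0108
finger_force: 30.0
```

drive_tool(commands=[[-0.275,0.03,0,0,0,0],[-0.26,0.08,0,0,0,0],[-0.24,0.13,0,0,0,0],[-0.21,0.18,0,0,0,0],[-0.17,0.215,0,0,0,0],[-0.125,0.25,0,0,0,0],[-0.07,0.265,0,0,0,0],[-0.02,0.275,0,0,0,0],[0,0.1,0,0,0,0],[0,0,0,0,0,0],[0,0,0,0,0,0]])

```text
time: 10.8
tool_pos: [0.6333, -0.1243, 0.1047]
ee_rot: [-3.128, 0.007, 1.616]
wrist_force: [-17.2, -4.7, 9.7]
width: 0.0109
finger_force: 30.0
```

drive_tool(commands=[[0,0,0,0,0,0],[0,0,0,0,0,0],[0,0,0,0,0,0],[0,0,0,0,0,0],[0,0,-0.6,0,0,0],[0,0,-0.7,0,0,0],[0,0,-0.9,0,0,0],[0,0,0,0,0,0]], gripper=0.4)

```text
time: 11.8
tool_pos: [0.641, -0.1195, 0.1969]
ee_rot: [3.134, 0.003, 1.62]
wrist_force: [-0.8, -0.1, -0.4]
width: 0.0569
finger_force: 0.0
```

```bash
python3 - <<'E'
from h import *
s=snap('scene');d=snap('side')
for S in(s,d):
    W=cloud(S).reshape(-1,3)
    m=(W[:,2]>.102)&(W[:,2]<.13)&(np.hypot(W[:,0]-.633,W[:,1]+.12)<.04); p=W[m]; print('pin',len(p),p.mean(0) if len(p) else 0)
to(.468,-.007,.101,1.62)
a=s['image'][150:280,200:360];b=d['image'][160:250,160:290]
cv2.imwrite('pics/s3c.png',np.hstack([cv2.resize(a,(400,400)),cv2.resize(b,(400,400))]))
E
```

```text
pin 24 [ 0.63283282 -0.12199291  0.11376509]
pin 14 [ 0.63164656 -0.11662861  0.11231567]
units [ 3.01 -4.13  2.28] turn [0. 0. 0.] pos [ 0.639  -0.119   0.1921] rpy [3.142 0.    1.62 ] t 11.9 F [ 0.  -0.2 -0.7] w 0.0566 ff 0.0 j6 -0.32
```

View pics/s3c.png

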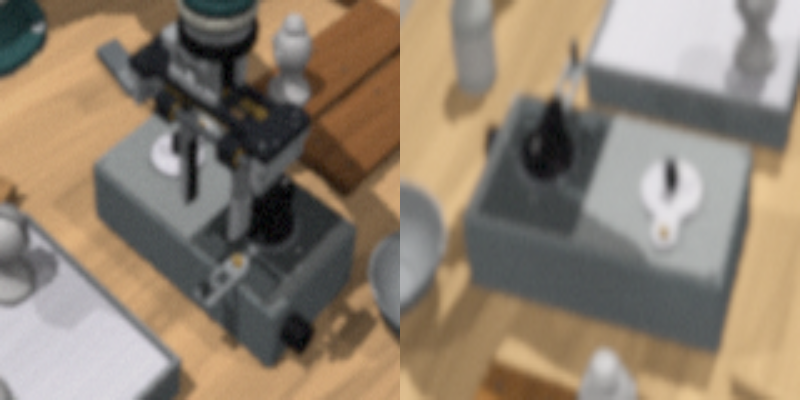

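The pictures show the hasp standing out past the box's side, with its pin at (205,290) left and (575,50) right. The bar is still across the box. Now the cover knob.

drive_tool(commands=[[0.75,-0.9,0,0,0,0],[0.75,-0.9,0,0,0,0],[0.75,-0.9,0,0,0,0],[0.75,-0.9,0,0,0,0],[0,-0.53,0,0,0,0],[0,0,0.7,0,0,0],[0,0,0.7,0,0,0],[0,0,0.8,0,0,0],[0,0,0,0,0,0]])

```text
time: 13.02
tool_pos: [0.4644, -0.0069, 0.1]
ee_rot: [-3.132, -0.002, 1.62]
wrist_force: [-0.5, -0.8, -0.5]
width: 0.0563
finger_force: 0.0
```

drive_tool(commands=[[0,0,0,0,0,0],[0,0,0,0,0,0],[0,0,0,0,0,0],[0,0,0,0,0,0],[0,0,0,0,0,0]], gripper=1)

```text
time: 13.65
tool_pos: [0.4684, -0.0075, 0.1053]
ee_rot: [3.14, 0.0, 1.62]
wrist_force: [0.9, 1.2, 1.8]
width: 0.0169
finger_force: 30.0
```

drive_tool(commands=[[0.07,0.25,0,0,0,0],[0.12,0.23,0,0,0,0],[0.16,0.205,0,0,0,0],[0.2,0.17,0,0,0,0],[0.23,0.125,0,0,0,0],[0.25,0.08,0,0,0,0],[0.26,0.03,0,0,0,0],[0.26,-0.025,0,0,0,0],[0,0,0,0,0,0],[0,0,0,0,0,0]])

```text
time: 14.9
tool_pos: [0.5104, 0.0566, 0.1053]
ee_rot: [3.135, 0.001, 1.62]
wrist_force: [4.8, -0.2, -1.1]
width: 0.0161
finger_force: 29.9
```

drive_tool(commands=[[0,0,0,0,0,0],[0,0,0,0,0,0],[0,0,0,0,0,0],[0,0,0,0,0,0],[0,0,-0.6,0,0,0],[0,0,-0.7,0,0,0],[0,0,-0.9,0,0,0],[0,0,-0.8,0,0,0],[0,0,0,0,0,0]], gripper=0.4)

```text
time: 16.02
tool_pos: [0.5089, 0.0567, 0.2277]
ee_rot: [3.135, 0.0, 1.62]
wrist_force: [-0.2, 0.4, 0.7]
width: 0.0562
finger_force: 0.0
```

```bash
python3 - <<'E'
from h import *
s=snap('scene');d=snap('side')
def sph(q):
    A=np.c_[2*q,np.ones(len(q))]; x=np.linalg.lstsq(A,(q**2).sum(1),rcond=None)[0]; return x[:3].round(4),np.sqrt(x[3]+x[:3]@x[:3]).round(4)
W=np.concatenate([cloud(S).reshape(-1,3) for S in(s,d)]); C=np.concatenate([S['image'].reshape(-1,3) for S in(s,d)]).astype(int)
m=(W[:,2]>.103)&(W[:,2]<.125)&(np.hypot(W[:,0]-.507,W[:,1]-.055)<.05); p=W[m]; print('knob',len(p),p.mean(0) if len(p) else 0)
for c in[(.437,-.250),(.588,-.380),(.456,-.390)]:
    m=(W[:,2]>.1)&(W[:,2]<.16)&(np.hypot(W[:,0]-c[0],W[:,1]-c[1])<.055); k=W[m]; print(len(k),sph(k) if len(k)>30 else 0)
to(.437,-.25,.25,1.62)
a=s['image'][150:280,200:360];b=d['image'][160:250,160:290]
cv2.imwrite('pics/s4c.png',np.hstack([cv2.resize(a,(400,400)),cv2.resize(b,(400,400))]))
E
```

```text
knob 61 [0.5104832  0.04797884 0.11302303]
488 (array([ 0.4368, -0.2503,  0.1195]), np.float64(0.0278))
574 (array([ 0.5891, -0.3802,  0.1197]), np.float64(0.0274))
537 (array([ 0.4556, -0.3897,  0.1196]), np.float64(0.0278))
units [-7.57 -2.13 -0.66] turn [-0.01  0.   -0.  ] pos [0.5071 0.0566 0.2237] rpy [-3.141  0.     1.62 ] t 16.12 F [-0.3  0.  -0.2] w 0.0562 ff 0.0 j6 -0.05
```

View pics/s4c.png

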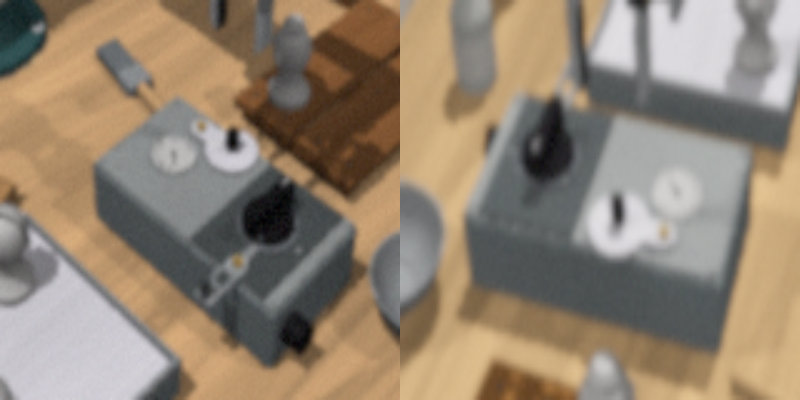

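The window dial at (175,152) is wholly uncovered, and the cover disc is at (232,150) beside it. The handle is off and the hasp is out. Now the heads, starting with A at (0.437,-0.250).

drive_tool(commands=[[-0.95,-0.27,-0.08,0,0,0],[-0.95,-0.27,-0.08,0,0,0],[-0.95,-0.27,-0.08,0,0,0],[-0.95,-0.27,-0.08,0,0,0],[-0.95,-0.26,-0.08,0,0,0],[-0.95,-0.26,-0.08,0,0,0],[-0.95,-0.26,-0.08,0,0,0],[-0.92,-0.26,-0.1,0,0,0],[0,0,0,0,0,0],[0,0,0.8,0,0,0],[0,0,0.8,0,0,0],[0,0,0,0,0,0]], gripper=0)

```text
time: 17.62
tool_pos: [0.4357, -0.2474, 0.1826]
ee_rot: [-3.135, -0.006, 1.621]
wrist_force: [-0.4, -0.2, 0.4]
width: 0.0934
finger_force: 0.0
```

```bash
python3 - <<'E'
from h import *
to(.437,-.25,.097,1.62)
E
```

```text
units [-0.08  0.04  2.14] turn [-0.07 -0.06  0.01] pos [ 0.4357 -0.2474  0.1826] rpy [-3.135 -0.006  1.621] t 17.62 F [-0.4 -0.2  0.4] w 0.0934 ff 0.0 j6 -0.68
```

drive_tool(commands=[[-0.05,0.03,0.7,0,0,0],[0,0,0.7,0,0,0],[0,0,0.7,0,0,0],[0,0,0,0,0,0]])

```text
time: 18.12
tool_pos: [0.438, -0.2504, 0.1016]
ee_rot: [-3.138, -0.003, 1.621]
wrist_force: [1.3, 0.3, 0.2]
width: 0.0942
finger_force: 0.0
```

drive_tool(commands=[[0,0,0,0,0,0],[0,0,0,0,0,0],[0,0,0,0,0,0],[0,0,0,0,0,0],[0,0,0,0,0,0]], gripper=1)

```text
time: 18.75
tool_pos: [0.4389, -0.252, 0.1034]
ee_rot: [3.141, 0.0, 1.62]
wrist_force: [-1.1, -0.5, 0.5]
width: 0.0522
finger_force: 30.0
```

drive_tool(commands=[[0,0,-0.4,0,0,0],[0,0,-0.8,0,0,0],[0,0,-0.9,0,0,0],[0,0,-0.9,0,0,0],[0,0,-0.9,0,0,0],[0,0,0,0,0,0]])

```text
time: 19.5
tool_pos: [0.4402, -0.2528, 0.2631]
ee_rot: [3.135, 0.005, 1.62]
wrist_force: [-0.4, -0.3, -2.2]
width: 0.0519
finger_force: 30.0
```

```bash
python3 - <<'E'
from h import *
to(.562,.42,.26,1.62)
E
```

```text
units [16.65  3.87  0.02] turn [ 0.06  0.05 -0.  ] pos [ 0.4402 -0.2528  0.2631] rpy [3.135 0.005 1.62 ] t 19.5 F [-0.4 -0.3 -2.2] w 0.0519 ff 30.0 j6 -0.68
```

drive_tool(commands=[[0.6,0.14,0,0,0,0],[0.95,0.22,0,0,0,0],[0.95,0.22,0,0,0,0],[0.95,0.22,0,0,0,0],[0.95,0.22,0,0,0,0],[0.95,0.22,0,0,0,0],[0.95,0.22,0,0,0,0],[0.95,0.22,0,0,0,0],[0.95,0.22,0,0,0,0],[0.95,0.22,0,0,0,0],[0.95,0.22,0,0,0,0],[0.95,0.22,0,0,0,0],[0.95,0.22,0,0,0,0],[0.95,0.22,0,0,0,0],[0.95,0.22,0,0,0,0],[0.95,0.22,0,0,0,0],[0.95,0.22,0,0,0,0],[0.95,0.22,0,0,0,0],[0,0,0,0,0,0],[0,0,0,0,0,0]])

```text
time: 22.0
tool_pos: [0.5607, 0.4242, 0.257]
ee_rot: [-3.139, 0.002, 1.62]
wrist_force: [-0.6, -0.8, -1.4]
width: 0.0519
finger_force: 30.0
```

```bash
python3 - <<'E'
from h import *
to(.562,.42,.0895,1.62)
E
```

```text
units [-0.1   0.04  4.19] turn [-0.03  0.02 -0.  ] pos [0.5607 0.4242 0.257 ] rpy [-3.139e+00  2.000e-03  1.620e+00] t 22.0 F [-0.6 -0.8 -1.4] w 0.0519 ff 30.0 j6 0.52
```

drive_tool(commands=[[-0.05,0,0.8,0,0,0],[0,0,0.9,0,0,0],[0,0,0.8,0,0,0],[0,0,0.7,0,0,0],[0,0,0.5,0,0,0],[0,0,0,0,0,0],[0,0,0.2,0,0,0],[0,0,0.15,0,0,0],[0,0,0,0,0,0]])

```text
time: 23.12
tool_pos: [0.5611, 0.4229, 0.0969]
ee_rot: [-3.141, 0.0, 1.62]
wrist_force: [0.7, 1.0, -2.2]
width: 0.0517
finger_force: 30.0
```

```bash
python3 - <<'E'
from h import *
to(.562,.42,.0885,1.62)
s=snap('scene');d=snap('side','d5.png')
W=np.concatenate([cloud(S).reshape(-1,3) for S in(s,d)])
m=(np.hypot(W[:,0]-.562,W[:,1]-.42)<.045)&(W[:,2]>.02)&(W[:,2]<.085); k=W[m]
for a,b in[(.03,.04),(.04,.05),(.05,.06)]:
    q=k[(k[:,2]>a)&(k[:,2]<b)];print(a,len(q),q.mean(0) if len(q) else 0)
cv2.imwrite('pics/d5.png',cv2.resize(d['image'][180:360,120:290],(680,600*1),interpolation=2))
E
```

```text
units [-0.07  0.02  0.21] turn [-0.  0. -0.] pos [0.5611 0.4229 0.0969] rpy [-3.141  0.     1.62 ] t 23.12 F [ 0.7  1.  -2.2] w 0.0517 ff 30.0 j6 0.52
0.03 473 [0.55722369 0.42212266 0.03565853]
0.04 39 [0.55652946 0.42605916 0.04690443]
0.05 183 [0.55621508 0.42681932 0.05585512]
```

View pics/d5.png

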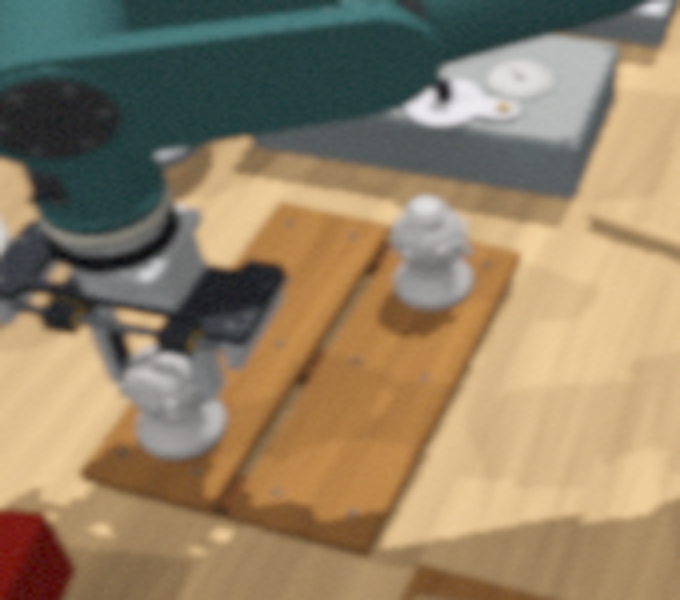

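The head at (180,405) hangs upright just above the outer plank, and the topknot head is untouched at (430,250). I'll lower it the last few millimetres and release.

drive_tool(commands=[[0,0,0.1,0,0,0],[0,0,0.06,0,0,0],[0,0,0,0,0,0],[0,0,0,0,0,0]])

```text
time: 23.72
tool_pos: [0.5612, 0.4229, 0.0906]
ee_rot: [3.142, 0.0, 1.62]
wrist_force: [-0.3, 0.2, -2.4]
width: 0.0519
finger_force: 30.0
```

drive_tool(commands=[[0,0,0.06,0,0,0],[0,0,0.04,0,0,0],[0,0,0,0,0,0]])

```text
time: 24.1
tool_pos: [0.5613, 0.4231, 0.0884]
ee_rot: [3.14, -0.001, 1.62]
wrist_force: [-2.4, -1.3, 4.6]
width: 0.052
finger_force: 30.0
```

drive_tool(commands=[[0,0,0,0,0,0],[0,0,0,0,0,0],[0,0,0,0,0,0],[0,0,0,0,0,0],[0,0,-0.5,0,0,0],[0,0,-0.8,0,0,0],[0,0,-1,0,0,0],[0,0,-1,0,0,0],[0,0,-1,0,0,0],[0,0,0,0,0,0]], gripper=0)

```text
time: 25.35
tool_pos: [0.5626, 0.4239, 0.2661]
ee_rot: [3.131, -0.006, 1.62]
wrist_force: [0.2, -0.2, -0.1]
width: 0.0938
finger_force: 0.0
```

```bash
cat >> h.py <<'E'
def sph(q):
    A=np.c_[2*q,np.ones(len(q))]; x=np.linalg.lstsq(A,(q**2).sum(1),rcond=None)[0]; return x[:3].round(4),np.sqrt(x[3]+x[:3]@x[:3]).round(4)
def heads():
    from scipy.cluster.hierarchy import fclusterdata
    S=[snap('scene'),snap('side')]
    W=np.concatenate([cloud(s).reshape(-1,3) for s in S]);C=np.concatenate([s['image'].reshape(-1,3) for s in S])
    hs=cv2.cvtColor(C[None],cv2.COLOR_BGR2HSV)[0]
    for nm,lo,hi,c,h in(('plate',.1,.16,(.517,-.312),.17),('rack',.087,.135,(.506,.323),.19)):
        m=(W[:,2]>lo)&(W[:,2]<hi)&(abs(W[:,0]-c[0])<h)&(abs(W[:,1]-c[1])<h)&(hs[:,1]<60)
        q=W[m]
        if len(q)<10: print(nm,'none'); continue
        l=fclusterdata(q[:,:2],.012,'distance')
        for i in set(l):
            k=q[l==i]
            if len(k)>25: print(nm,len(k),*sph(k),'top',k[:,2].max().round(3))
E
python3 - <<'E'
from h import *
heads(); to(.4555,-.39,.26,1.62)
E
```

```text
plate 443 [ 0.5884 -0.3805  0.1194] 0.0277 top 0.148
plate 376 [ 0.4556 -0.3903  0.1198] 0.0275 top 0.148
rack 582 [0.5603 0.4244 0.1043] 0.0276 top 0.133
rack 413 [0.4527 0.2268 0.105 ] 0.0276 top 0.135
units [-20.17  -3.64  -0.03] turn [ 0.02 -0.01 -0.  ] pos [0.5614 0.423  0.2598] rpy [ 3.14e+00 -1.00e-03  1.62e+00] t 25.45 F [ 0.1 -0.4 -0.5] w 0.0938 ff 0.0 j6 0.52
```

drive_tool(commands=[[-1,-0.18,0,0,0,0],[-1,-0.18,0,0,0,0],[-1,-0.18,0,0,0,0],[-1,-0.18,0,0,0,0],[-1,-0.18,0,0,0,0],[-1,-0.18,0,0,0,0],[-1,-0.18,0,0,0,0],[-1,-0.18,0,0,0,0],[-1,-0.18,0,0,0,0],[-1,-0.18,0,0,0,0],[-1,-0.18,0,0,0,0],[-1,-0.18,0,0,0,0],[-1,-0.18,0,0,0,0],[-1,-0.18,0,0,0,0],[-1,-0.18,0,0,0,0],[-1,-0.18,0,0,0,0],[-1,-0.18,0,0,0,0],[-1,-0.18,0,0,0,0],[-1,-0.18,0,0,0,0],[-1,-0.18,0,0,0,0]])

```text
time: 27.95
tool_pos: [0.4556, -0.3838, 0.2562]
ee_rot: [-3.139, -0.003, 1.62]
wrist_force: [0.0, -0.6, -0.3]
width: 0.0941
finger_force: 0.0
```

drive_tool(commands=[[-0.15,-0.04,0.8,0,0,0],[0,0,0.8,0,0,0],[0,0,0,0,0,0],[0,0,0,0,0,0]])

```text
time: 28.45
tool_pos: [0.4553, -0.389, 0.1949]
ee_rot: [-3.141, -0.0, 1.62]
wrist_force: [0.2, 0.0, 0.3]
width: 0.094
finger_force: 0.0
```

```bash
python3 - <<'E'
from h import *
to(.4555,-.39,.099,1.62); heads()
E
```

```text
units [-0.02  0.01  2.4 ] turn [-0. -0.  0.] pos [ 0.4553 -0.389   0.1949] rpy [-3.141 -0.     1.62 ] t 28.45 F [0.2 0.  0.3] w 0.094 ff 0.0 j6 -0.85
plate 583 [ 0.5887 -0.3801  0.1193] 0.0276 top 0.148
plate 525 [ 0.4555 -0.3898  0.1197] 0.0278 top 0.15
rack 579 [0.5602 0.4246 0.1045] 0.0276 top 0.134
rack 410 [0.4527 0.2269 0.1052] 0.0274 top 0.135
```

drive_tool(commands=[[0,0,0.8,0,0,0],[0,0,0.8,0,0,0],[0,0,0.8,0,0,0],[0,0,0,0,0,0]])

```text
time: 29.05
tool_pos: [0.4544, -0.3881, 0.097]
ee_rot: [-3.139, -0.003, 1.62]
wrist_force: [1.2, 0.9, -0.2]
width: 0.0939
finger_force: 0.0
```

drive_tool(commands=[[0,0,0,0,0,0],[0,0,0,0,0,0],[0,0,0,0,0,0],[0,0,0,0,0,0],[0,0,0,0,0,0]], gripper=1)

```text
time: 29.68
tool_pos: [0.4557, -0.3894, 0.0992]
ee_rot: [3.14, 0.001, 1.62]
wrist_force: [0.2, 0.1, 1.6]
width: 0.052
finger_force: 30.0
```

drive_tool(commands=[[0,0,-0.4,0,0,0],[0,0,-0.8,0,0,0],[0,0,-0.9,0,0,0],[0,0,-0.9,0,0,0],[0,0,-0.9,0,0,0],[0,0,0,0,0,0]])

```text
time: 30.42
tool_pos: [0.4562, -0.3903, 0.2592]
ee_rot: [3.136, 0.006, 1.62]
wrist_force: [0.8, 0.4, -3.0]
width: 0.052
finger_force: 30.0
```

```bash
python3 - <<'E'
from h import *
to(.45,.40,.26,1.62)
E
```

```text
units [19.74  0.81 -0.14] turn [ 0.05  0.06 -0.  ] pos [ 0.4562 -0.3903  0.2592] rpy [3.136 0.006 1.62 ] t 30.43 F [ 0.8  0.4 -3. ] w 0.052 ff 30.0 j6 -0.85
```

drive_tool(commands=[[0.7,0.2,0,0,0,0],[1,0.25,0,0,0,0],[1,0.25,0,0,0,0],[1,0.25,0,0,0,0],[1,0.25,0,0,0,0],[1,0.25,0,0,0,0],[1,0.25,0,0,0,0],[1,0.25,0,0,0,0],[1,0.05,0,0,0,0],[1,0.05,0,0,0,0],[1,0.05,0,0,0,0],[1,0.05,0,0,0,0],[1,0.05,0,0,0,0],[1,0.05,0,0,0,0],[1,0.05,0,0,0,0],[1,0.05,0,0,0,0],[1,-0.4,0,0,0,0],[1,-0.4,0,0,0,0],[1,-0.4,0,0,0,0],[1,-0.35,0,0,0,0]])

```text
time: 32.92
tool_pos: [0.4472, 0.4, 0.2521]
ee_rot: [-3.138, 0.002, 1.62]
wrist_force: [0.5, 0.1, -1.6]
width: 0.052
finger_force: 30.0
```

drive_tool(commands=[[0,0,0.8,0,0,0],[0,0,0.8,0,0,0],[0,0,0,0,0,0],[0,0,0,0,0,0]])

```text
time: 33.42
tool_pos: [0.4487, 0.3993, 0.1907]
ee_rot: [-3.141, 0.0, 1.62]
wrist_force: [0.4, 1.1, -1.8]
width: 0.0521
finger_force: 30.0
```

```bash
python3 - <<'E'
from h import *
to(.45,.40,.0842,1.62)
s=snap('scene');d=snap('side');o=get_obs()['tool_pos']
W=np.concatenate([cloud(S).reshape(-1,3) for S in(s,d)])
m=(np.hypot(W[:,0]-o[0],W[:,1]-o[1])<.035)&(W[:,2]>.055)&(W[:,2]<o[2]); k=W[m]
print('lowest',np.percentile(k[:,2],[0,2,10]), [ (a,k[(k[:,2]>a)&(k[:,2]<a+.015)].mean(0).round(3)) for a in(o[2]-.045,o[2]-.03,o[2]-.015)])
E
```

```text
units [0.02 0.03 2.66] turn [-0.  0. -0.] pos [0.4487 0.3993 0.1907] rpy [-3.141  0.     1.62 ] t 33.42 F [ 0.4  1.1 -1.8] w 0.0521 ff 30.0 j6 0.58
lowest [0.14225348 0.14564999 0.14997414] [(np.float64(0.1474274310326501), array([0.447, 0.404, 0.156])), (np.float64(0.16242743103265012), array([0.447, 0.402, 0.169])), (np.float64(0.17742743103265013), array([0.451, 0.397, 0.184]))]
```

drive_tool(commands=[[0,0,0.8,0,0,0],[0,0,0.8,0,0,0],[0,0,0.6,0,0,0],[0,0,0.2,0,0,0],[0,0,0.13,0,0,0],[0,0,0.06,0,0,0],[0,0,0,0,0,0],[0,0,0,0,0,0]])

```text
time: 34.52
tool_pos: [0.449, 0.3996, 0.0878]
ee_rot: [3.14, -0.001, 1.62]
wrist_force: [-0.4, -0.7, -1.4]
width: 0.0521
finger_force: 30.0
```

drive_tool(commands=[[0,0,0.06,0,0,0],[0,0,0.05,0,0,0],[0,0,0,0,0,0]])

```text
time: 34.9
tool_pos: [0.4488, 0.3996, 0.0842]
ee_rot: [3.141, -0.001, 1.62]
wrist_force: [-1.5, -0.8, 4.5]
width: 0.0523
finger_force: 30.0
```

Contact with the plank (+4.5 N). Release, rise and measure for head B.

drive_tool(commands=[[0,0,0,0,0,0],[0,0,0,0,0,0],[0,0,0,0,0,0],[0,0,0,0,0,0],[0,0,-0.5,0,0,0],[0,0,-0.8,0,0,0],[0,0,-1,0,0,0],[0,0,-1,0,0,0],[0,0,-1,0,0,0],[0,0,0,0,0,0]], gripper=0)

```text
time: 36.15
tool_pos: [0.45, 0.4004, 0.2594]
ee_rot: [3.134, -0.005, 1.62]
wrist_force: [-0.6, -0.6, 0.1]
width: 0.0938
finger_force: 0.0
```

```bash
python3 - <<'E'
from h import *
heads(); to(.588,-.38,.26,1.62)
E
```

```text
plate 443 [ 0.5887 -0.3805  0.1198] 0.0275 top 0.149
rack 358 [0.4525 0.2265 0.1055] 0.0273 top 0.135
rack 565 [0.4478 0.3986 0.1041] 0.0279 top 0.134
rack 580 [0.5604 0.4243 0.1047] 0.0275 top 0.134
units [-19.63   2.53  -0.14] turn [-0.  0. -0.] pos [0.4486 0.3994 0.2542] rpy [-3.142  0.     1.62 ] t 36.25 F [-0.3 -0.4 -1.9] w 0.094 ff 0.0 j6 0.58
```

drive_tool(commands=[[-1,0.13,0,0,0,0],[-1,0.13,0,0,0,0],[-1,0.13,0,0,0,0],[-1,0.13,0,0,0,0],[-1,0.13,0,0,0,0],[-1,0.13,0,0,0,0],[-1,0.13,0,0,0,0],[-1,0.13,0,0,0,0],[-1,0.13,0,0,0,0],[-1,0.13,0,0,0,0],[-1,0.13,0,0,0,0],[-1,0.13,0,0,0,0],[-1,0.13,0,0,0,0],[-1,0.13,0,0,0,0],[-1,0.13,0,0,0,0],[-1,0.13,0,0,0,0],[-1,0.13,0,0,0,0],[-1,0.12,0,0,0,0],[-1,0.1,0,0,0,0],[-0.63,0.1,0,0,0,0]])

```text
time: 38.75
tool_pos: [0.5873, -0.3814, 0.2507]
ee_rot: [-3.137, -0.003, 1.618]
wrist_force: [0.7, -1.4, 0.5]
width: 0.0941
finger_force: 0.0
```

drive_tool(commands=[[0,0,0.8,0,0,0],[0,0,0.7,0,0,0],[0,0,0,0,0,0],[0,0,0,0,0,0]])

```text
time: 39.25
tool_pos: [0.5881, -0.3798, 0.1944]
ee_rot: [-3.141, -0.0, 1.62]
wrist_force: [-0.6, 0.1, -0.2]
width: 0.094
finger_force: 0.0
```

```bash
python3 - <<'E'
from h import *
heads(); to(.588,-.38,.099,1.62)
E
```

```text
plate 570 [ 0.5886 -0.3802  0.1193] 0.0277 top 0.148
rack 412 [0.4527 0.2269 0.1053] 0.0275 top 0.134
rack 578 [0.5601 0.4246 0.1045] 0.0274 top 0.134
rack 563 [0.448  0.3985 0.1042] 0.0278 top 0.135
units [ 0.01 -0.02  2.43] turn [ 0.02  0.02 -0.  ] pos [ 0.5887 -0.3802  0.1964] rpy [3.14e+00 2.00e-03 1.62e+00] t 39.35 F [ 0.4 -0.5  0.8] w 0.0935 ff 0.0 j6 -0.7
```

drive_tool(commands=[[0,0,0.8,0,0,0],[0,0,0.8,0,0,0],[0,0,0.8,0,0,0],[0,0,0,0,0,0]])

```text
time: 39.85
tool_pos: [0.587, -0.3789, 0.0964]
ee_rot: [-3.138, -0.003, 1.62]
wrist_force: [0.1, -0.0, 0.2]
width: 0.0941
finger_force: 0.0
```

drive_tool(commands=[[0,0,0,0,0,0],[0,0,0,0,0,0],[0,0,0,0,0,0],[0,0,0,0,0,0],[0,0,0,0,0,0]], gripper=1)

```text
time: 40.48
tool_pos: [0.5887, -0.38, 0.0993]
ee_rot: [3.14, 0.001, 1.62]
wrist_force: [1.4, 1.4, 1.5]
width: 0.0522
finger_force: 30.0
```

drive_tool(commands=[[0,0,-0.4,0,0,0],[0,0,-0.8,0,0,0],[0,0,-0.9,0,0,0],[0,0,-0.9,0,0,0],[0,0,-0.9,0,0,0],[0,0,0,0,0,0]])

```text
time: 41.22
tool_pos: [0.5891, -0.3808, 0.2597]
ee_rot: [3.135, 0.006, 1.62]
wrist_force: [-0.8, -0.3, -2.0]
width: 0.0519
finger_force: 30.0
```

```bash
python3 - <<'E'
from h import *
to(.562,.30,.26,1.62)
E
```

```text
units [17.03  0.16 -0.1 ] turn [ 0.06  0.06 -0.  ] pos [ 0.5891 -0.3808  0.2597] rpy [3.135 0.006 1.62 ] t 41.23 F [-0.8 -0.3 -2. ] w 0.0519 ff 30.0 j6 -0.7
```

drive_tool(commands=[[0.6,0.01,0,0,0,0],[0.95,0.01,0,0,0,0],[0.95,0.01,0,0,0,0],[0.95,0.01,0,0,0,0],[0.95,0.01,0,0,0,0],[0.95,0.01,0,0,0,0],[0.95,0.01,0,0,0,0],[0.95,0.01,0,0,0,0],[0.95,0.01,0,0,0,0],[0.95,0.01,0,0,0,0],[0.95,0.01,0,0,0,0],[0.95,0.01,0,0,0,0],[0.95,0.01,0,0,0,0],[0.95,0.01,0,0,0,0],[0.95,0.01,0,0,0,0],[0.95,0,0,0,0,0],[0.95,0,0,0,0,0],[0.95,0,0,0,0,0],[0.2,0,0,0,0,0]])

```text
time: 43.6
tool_pos: [0.5595, 0.2993, 0.2516]
ee_rot: [-3.137, 0.001, 1.623]
wrist_force: [0.9, -0.0, -0.3]
width: 0.052
finger_force: 30.0
```

drive_tool(commands=[[0,0,0.8,0,0,0],[0,0,0.7,0,0,0],[0,0,0,0,0,0],[0,0,0,0,0,0]])

```text
time: 44.1
tool_pos: [0.5612, 0.297, 0.1952]
ee_rot: [3.141, 0.0, 1.619]
wrist_force: [0.6, -0.5, -2.0]
width: 0.052
finger_force: 30.0
```

```bash
python3 - <<'E'
from h import *
to(.562,.30,.0842,1.62)
s=snap('scene');d=snap('side');o=get_obs()['tool_pos']
W=np.concatenate([cloud(S).reshape(-1,3) for S in(s,d)])
m=(np.hypot(W[:,0]-o[0],W[:,1]-o[1])<.035)&(W[:,2]>.055)&(W[:,2]<o[2]); k=W[m]
print('lowest',np.percentile(k[:,2],[0,2,10]), [ (k[(k[:,2]>a)&(k[:,2]<a+.015)].mean(0).round(3)) for a in(o[2]-.045,o[2]-.03,o[2]-.015)])
E
```

```text
units [0.08 0.02 2.78] turn [ 0.01  0.   -0.01] pos [0.5612 0.297  0.1952] rpy [3.141 0.    1.619] t 44.1 F [ 0.6 -0.5 -2. ] w 0.052 ff 30.0 j6 0.35
lowest [0.14615646 0.14918762 0.15369888] [array([0.559, 0.299, 0.16 ]), array([0.56 , 0.298, 0.172]), array([0.561, 0.296, 0.187])]
```

drive_tool(commands=[[0,0,0.8,0,0,0],[0,0,0.8,0,0,0],[0,0,0.7,0,0,0],[0,0,0.2,0,0,0],[0,0,0.14,0,0,0],[0,0,0.06,0,0,0],[0,0,0,0,0,0],[0,0,0,0,0,0]])

```text
time: 45.2
tool_pos: [0.5614, 0.2977, 0.0876]
ee_rot: [3.14, -0.0, 1.62]
wrist_force: [0.7, 0.4, -2.4]
width: 0.0522
finger_force: 30.0
```

drive_tool(commands=[[0,0,0.06,0,0,0],[0,0,0,0,0,0]])

```text
time: 45.45
tool_pos: [0.561, 0.2976, 0.0843]
ee_rot: [3.141, 0.0, 1.62]
wrist_force: [0.7, 0.3, -2.2]
width: 0.052
finger_force: 30.0
```

drive_tool(commands=[[0,0,0.05,0,0,0],[0,0,0,0,0,0]])

```text
time: 45.7
tool_pos: [0.561, 0.2976, 0.0842]
ee_rot: [3.141, -0.0, 1.62]
wrist_force: [-1.5, -1.5, 5.5]
width: 0.0521
finger_force: 30.0
```

drive_tool(commands=[[0,0,0,0,0,0],[0,0,0,0,0,0],[0,0,0,0,0,0],[0,0,0,0,0,0],[0,0,-0.5,0,0,0],[0,0,-0.8,0,0,0],[0,0,-1,0,0,0],[0,0,-1,0,0,0],[0,0,-1,0,0,0],[-1,-0.8,0,0,0,0],[-1,-0.8,0,0,0,0],[-1,-0.8,0,0,0,0],[0,0,0,0,0,0]], gripper=0)

```text
time: 47.32
tool_pos: [0.4697, 0.1713, 0.2566]
ee_rot: [3.138, -0.0, 1.617]
wrist_force: [1.3, 0.8, -0.4]
width: 0.094
finger_force: 0.0
```

```bash
python3 - <<'E'
from h import *
heads(); to(.5,.1,.26,1.62)
s=load('scene');d=load('side')
a=s['image'][130:330,120:420]
cv2.imwrite('pics/end.png',np.hstack([cv2.resize(a,(450,400)),cv2.resize(d['image'][100:360,130:330],(340,400))]))
E
```

```text
plate none
rack 417 [0.4527 0.2269 0.1052] 0.0276 top 0.135
rack 508 [0.5597 0.2971 0.1045] 0.0275 top 0.134
rack 574 [0.5602 0.4246 0.1045] 0.0275 top 0.135
rack 568 [0.4478 0.3989 0.1045] 0.0277 top 0.134
units [-1.86  0.63 -0.1 ] turn [ 0.03 -0.01 -0.01] pos [0.4714 0.1732 0.256 ] rpy [ 3.138e+00 -1.000e-03  1.619e+00] t 47.42 F [ 0.7 -0.4  0.2] w 0.0935 ff 0.0 j6 0.19
```

View pics/end.png

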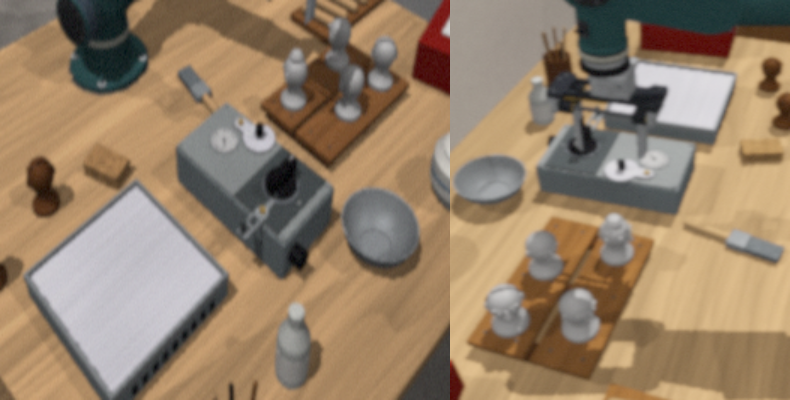

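The plate at (130,290) is empty. Three heads stand upright on the planks beside the topknot head at (293,75). The handle is off, the hasp is out and the window is clear, so I'm handing in.

```bash
python3 -c "
from bench import close_job
print(close_job())"
```

```text
the job is handed in; nothing more can be done
None
```

The job is handed in at about 47 s, with no verdict returned: isolator off, hasp out, cover clear of the window, and all three heads upright on the rack, with the topknot head and the brown look-alikes left where they were.

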